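# Change the desiccant cartridge of a bench air dryer

## Task

Change the desiccant cartridge in the bench air dryer: lift the used cartridge out of the open drawer and set it flat in the white tray, then set the fresh cartridge from the bench flat in the drawer, without dropping either of them. Then push the drawer fully home past its catch, and after that set the lever on top of the dryer upright. Leave the bottles and the magnifier where they are.

Things in the scene. Friction and masses are not known exactly. Their poses are not given: they have to be found in the camera images.
- dryer: Bench air dryer, fixed: a grey metal box 200 deep (x) x 270 wide (y) x 115 high. Origin: centre of its underside; x points to its back, y to its left seen from the robot, z up. Its front face is at x = -100 mm. The drawer is in the left part of the front (centre y = +40 mm), the lever on top of the right part (y = -85 mm, hinge at x = -20 mm).
- drawer (a joint): Drawer slide of the dryer, in m: 0 is fully home, positive is how far it is pulled out along the dryer's -x (stop at 0.15). It slides with about 1 N; a sprung catch resists with about 8 N in the last 10 mm, then the drawer snaps home.
- drawer_floor (a point): Centre of the drawer's inner floor (22 mm above the bench), axes as the dryer's; moves with the drawer. Inside: 135 (x) x 130 (y); side and back walls rise 39 above the floor. The white front panel (15 thick, 170 wide, 76 above the floor) has its inner face at x = -67.5. The dryer's roof covers what is still inside: from that face backwards, the floor is open from above over the joint value.
- drawer_handle (a point): Middle of the drawer's steel bar handle, 110 mm long along y, standing 35 mm out in front of the white panel, 80 mm above the bench; moves with the drawer.
- vent_lever (a joint): Lever on top of the dryer, in rad: 0 leans 34 degrees towards the dryer's front, 0.6 is upright, 1.2 leans equally to the back. It stays where it is left (friction about 0.06 N m).
- vent_lever_tip (a point): Centre of the lever's black ball knob, 26 mm diameter, on a 10 mm rod; 100 mm from the hinge axis. The hinge axis is parallel to the dryer's y, 137 mm above the bench; upright, the ball is 237 mm above the bench.
- spent: Used desiccant cartridge, lying in the open drawer at the start: white plastic block 70 (x) x 100 (y) x 36 high with an upright grip rib in the middle of its top, 60 long (x), 18 thick (y), 26 high (top at 62). Dark mesh panels on both sides of the rib. About 0.36 kg. Origin: centre of its underside.
- fresh: Fresh desiccant cartridge, alone on the bench beside the dryer; same shape and sizes as the used one, about 0.26 kg. Origin: centre of its underside, x along the rib.
- tray: Shallow white enamel tray, fixed to the bench: 170 (x) x 200 (y) outside, 5 mm walls and floor, rim 16 high. Origin: centre of its underside.
- reagent: Bystander: amber glass bottle, 72 diameter, 170 high, standing. Origin: centre of its underside.
- wash_bottle: Bystander: white plastic wash bottle, 68 diameter, bent spout up to 190 high. Origin: centre of its underside.
- magnifier: Bystander: black hand magnifier lying flat, ring 92 outside diameter, handle to 141 mm from the ring's centre along -x, 12 thick. Origin: under the ring's centre.
Mind the look-alikes: they are no part of the job. What is shaped like the spent but brown is not meant.

How it is judged:
On the way, in this order (a step that is already met when the one before it is completed fails the run):
1. the used cartridge lies flat in the tray, let go (x of spent in the frame of tray between -0.07 and 0.07 m and y of spent in the frame of tray between -0.085 and 0.085 m and z of spent in the frame of tray between 0.002 and 0.012 m and angle between spent's own z axis and vertical below 0.12 rad and contact force between spent and the fingers below 0.3 N), for 0.2 s.
2. the fresh cartridge lies flat in the drawer, let go (x of fresh in the frame of drawer_floor between -0.05 and 0.05 m and y of fresh in the frame of drawer_floor between -0.03 and 0.03 m and z of fresh in the frame of drawer_floor between -0.006 and 0.006 m and angle between fresh's own z axis and vertical below 0.12 rad and contact force between fresh and the fingers below 0.3 N), for 0.2 s.
3. the drawer is fully home, past its catch (value of joint drawer below 0.003 m and x of fresh in the frame of drawer_floor between -0.05 and 0.05 m and y of fresh in the frame of drawer_floor between -0.03 and 0.03 m and z of fresh in the frame of drawer_floor between -0.006 and 0.006 m and angle between fresh's own z axis and vertical below 0.12 rad), for 0.2 s.
4. the lever stands upright (value of joint vent_lever between 0.48 and 0.72 rad), for 0.2 s.
At the end, for the whole second after the job is handed in: The used cartridge lies flat in the tray, the fresh one flat on the drawer's floor, both at rest and let go; the drawer is home (within 3 mm) and the lever is upright (within 0.12 rad, 7 degrees) (all of step 3 and all of step 4 and x of spent in the frame of tray between -0.07 and 0.07 m and y of spent in the frame of tray between -0.085 and 0.085 m and z of spent in the frame of tray between 0.002 and 0.012 m and angle between spent's own z axis and vertical below 0.12 rad and linear speed of each of spent, fresh below 0.03 m/s and velocity of joint vent_lever below 0.05 rad/s); the robot touches nothing.
It fails at once if a cartridge is dropped (falls free faster than 0.9 m/s, about 40 mm) ((linear speed of spent above 0.9 m/s and contact force between spent and anything else below 0.05 N) or (linear speed of fresh above 0.9 m/s and contact force between fresh and anything else below 0.05 N)).
It fails at once if a bystander is moved by more than 30 mm or tipped (distance of any of reagent, wash_bottle, magnifier from where it was at the start of the episode above 0.03 m or angle between any of reagent, wash_bottle, magnifier's own z axis and vertical above 0.35 rad).
It also fails if it takes over 67 s, if anything falls off the work surface, if the arm or the gripper's body presses on something with over 40 N, if the wrist force passes 120 N, or if a joint passes its speed limit or range.

## Robot

A 6-joint arm with a two-finger parallel gripper is mounted at the origin on the work surface. World frame = base frame: x ahead of the robot, y to its left, z up, the work surface at z = 0. Lengths are in m, angles in rad, forces in N, time in s.
With the tool pointing down it reaches from about 0.35 to 0.775 m from the base axis. Payload 7.3 kg.
Tool frame: the origin (TCP) lies on the front face of the gripper's body, between the roots of the fingers; the fingertips stand ahead of it and the grasp point (between the pads) lies 47 mm ahead of it (finger_overhang is the z of the fingertips in the tool frame, in m); z points along the fingers, y is the line along which they close (so a half turn about z gives the same grasp; the last joint's range is limited). The gripper opens to 92 mm and grips with 3 to 60 N. Pads are 19 mm wide; open, the fingers measure 130 mm over their backs; the gripper's body (75 mm by 190 mm) begins 47 mm behind the grasp point.
Start: joints at [-1.323, 0.342, 1.524, -0, 1.275, -0.146], TCP at [0.201, -0.485, 0.292] pointing down, gripper open.
Joint ranges: [-2.53, 2.53], [-0.77, 2.02], [0.04, 2.7], [-1, 4.14], [0.28, 2.66], [-3.11, 3.11]. Speed limits (rad/s): [2.57, 2.57, 3.14, 3.14, 3.14, 3.14].

## Interface

Orientations are given as [roll, pitch, yaw] about the fixed x, y, z axes, in that order (R = Rz(yaw) Ry(pitch) Rx(roll)).
In Python, from cell import * gives the robot as it stands. The module is installed in compiled form; this text tells all that it offers.
- The arm moves only by the tool arm_command, never from a script. Its argument "series" is a list of rows, each an object of numbers: "x", "y", "z": the shift along the tool's x, y, z in mm; "rx", "ry", "rz": the turn, a rotation vector about the tool's x, y, z in degrees. A call has 1 to 20 rows; each row is the pose to reach, as a shift and turn from the pose commanded when the call began, along the tool's axes at that moment; what a row does not reach only later rows make up. A row lasts 1/10 s, in which the tool goes at most 50 mm and 8.59 degrees, less where a joint would pass 70% of its speed; a pose out of reach is approached as far as the arm can. A call with a gripper value outside its range is refused whole. "hand" is the finger opening in mm, from 0 to 91.8, set as the call begins (left out, the last holds). The fingers move at their own pace and stop on an object; "squeeze" is the grip in N (left out, the last holds). Time passes only in rows, so rows that repeat a pose let the fingers close. It gives the time, the measured TCP pose, the force, the opening and the grip force at its end, in the units of the state.
- observe(): the state, without advancing time (a new reading comes with each control period).
- read_camera(name): name is "scene" or "side" or "wrist"; returns a dict with "pixels" (384x512x3 uint8, blue, green, red), "K" (3x3 intrinsics, pixels), "k1" (the pictures are not rectified: a ray, as slopes to the right and down, at radius r is drawn at 1 + k1 r^2 times it, then the intrinsics apply), "rvec" (rotation vector, rad) and "tvec" (3), from world to camera coordinates, as OpenCV has them. Camera axes: x right, y down, z forward; pixel columns grow to the right and rows downward; lengths in m; the calibration is good to about 2 mm. A picture is of the moment at which its call begins. There is no depth.
- hand_in(): hands the job in; it is judged then, once.
Trained networks look in a picture, given as the dict that the camera call returned (one of the last four; its "shot" number tells which), for a name from the list of things; names that differ only in an ending like _2 or _b are one class to them, and where a whole thing is asked for, a point or a joint stands for the part that bears it (a point fixed in the world has none). Each returns a list of dicts, best first, with "confidence" (0 to 1); they miss things now and then, are a little off and sometimes report something else, mostly with a low value. They report only what shows in the picture. A call takes as long as a camera call. They do not tell look-alikes from the thing itself.
- boxes_of(picture, query): "point" ([x, y, z] in m, in world coordinates, good to about 4 mm: the middle of the surface that is visible of it).
- trace(picture, query): "pixels" (384x512 bool, what is visible of it).
- mark_of(picture, query): "point" ([x, y, z] in m, in world coordinates, good to about 4 mm: a listed point, or the origin of a listed thing).
The state is a dict: "time": time; "qpos": joint angles; "qvel": joint speeds; "joint_efforts": joint torques, N m; "tool_pos": TCP position; "tool_rot": TCP orientation; "contact_force": force on the tool from outside, world axes, zero at the start; "torque": the same for the moment, N m; "opening": finger opening in m; "grip_force": force on a finger pad.
Only numpy, scipy, OpenCV 4.12 (cv2) and the standard library are available. Lean on these libraries where they do the work, as an engineer would, in place of code of your own. Each camera call takes 0.05 s, during which the arm holds its last target. There are 200 camera calls.

## Working session

There is one attempt and no reset: what is moved stays moved. The work goes in short steps, Python scripts to look and compute and a tool call to move; the robot and the scene stay as the last step left them, time stands still between calls to the robot, and variables do not carry over. Pictures are saved under pics/ and viewed, at most 10 in all, crops included, and the job is handed in when it is done.

Besides the shell and the picture viewer there is one more tool, called as name(argument=value, ...) on one line, values as JSON. arm_command: Moves the arm, as the interface text tells. Its arguments: {"type":"object","properties":{"series":{"type":"array"},"hand":{"type":"number"},"squeeze":{"type":"number"}},"required":["series"]}

```bash
mkdir -p pics
cat > h.py <<'E'
from cell import *
import numpy as np, cv2
from scipy.spatial.transform import Rotation as R
def st():
    s=observe(); print({k:np.round(s[k],3).tolist() for k in ("time","qpos","tool_pos","tool_rot","contact_force","opening","grip_force")}); return s
def proj(p,P):
    Rm=cv2.Rodrigues(np.array(p["rvec"],float))[0]; c=Rm@np.array(P)+np.ravel(p["tvec"])
    s=c[:2]/c[2]; s=s*(1+p["k1"]*(s@s)); K=np.array(p["K"]); return K[:2,:2]@s+K[:2,2]
def ray(p,uv,z):
    K=np.array(p["K"]); d=(np.array(uv)-K[:2,2])/[K[0,0],K[1,1]]; s=d.copy()
    for _ in range(20): s=d/(1+p["k1"]*(s@s))
    Rm=cv2.Rodrigues(np.array(p["rvec"],float))[0]; C=-Rm.T@np.ravel(p["tvec"]); v=Rm.T@np.r_[s,1]
    return C+v*(z-C[2])/v[2]
def tool(P,yaw=None):
    "TCP target P (world) -> shift in tool axes mm"
    s=observe(); M=R.from_euler("xyz",s["tool_rot"]); return np.round(M.inv().apply(np.array(P)-s["tool_pos"])*1000,1)
E
python3 - <<'E'
from h import *
s=st(); print(R.from_euler("xyz",s["tool_rot"]).as_matrix().round(3).tolist(), [k for k in s])
P={n:read_camera(n) for n in("scene","side")}
for n,p in P.items():
    cv2.imwrite(f"pics/{n}0.png",p["pixels"])
    for q in("dryer","drawer_floor","drawer_handle","vent_lever_tip","spent","fresh","tray","reagent","wash_bottle","magnifier"):
        print(n,q,[(np.round(d["point"],3).tolist(),round(d["confidence"],2)) for d in mark_of(p,q)][:4])
E
```

```text
{'time': 0.0, 'qpos': [-1.323, 0.343, 1.525, -0.0, 1.275, -0.146], 'tool_pos': [0.201, -0.484, 0.292], 'tool_rot': [-3.14, -0.0, 0.394], 'contact_force': [-0.798, 0.442, 0.464], 'opening': 0.092, 'grip_force': 0.0}
[[0.923, 0.384, -0.0], [0.384, -0.923, 0.002], [0.0, -0.002, -1.0]] ['time', 'qpos', 'qvel', 'joint_efforts', 'tool_pos', 'tool_rot', 'contact_force', 'torque', 'grip_force', 'opening']
scene dryer [([0.695, -0.05, 0.004], 0.69)]
scene drawer_floor [([0.7, 0.353, -0.003], 0.25)]
scene drawer_handle [([0.419, -0.015, 0.081], 0.63)]
scene vent_lever_tip [([0.648, -0.13, 0.232], 0.58)]
scene spent [([0.529, -0.003, 0.02], 0.96), ([0.624, 0.195, -0.001], 0.96), ([0.376, 0.14, -0.003], 0.67)]
scene fresh [([0.444, 0.314, 0.002], 0.87), ([0.648, -0.132, 0.229], 0.66)]
scene tray [([0.458, -0.313, -0.001], 0.95)]
scene reagent [([0.699, 0.354, -0.003], 0.79)]
scene wash_bottle [([0.687, -0.31, 0.003], 0.7)]
scene magnifier [([0.613, 0.486, 0.001], 0.54), ([0.444, 0.313, 0.0], 0.46)]
side dryer [([0.697, -0.043, 0.003], 0.74), ([0.691, -0.312, -0.002], 0.47)]
side drawer_floor [([0.532, -0.011, 0.024], 0.9)]
side drawer_handle [([0.417, -0.015, 0.08], 0.71)]
side vent_lever_tip [([0.645, -0.128, 0.232], 0.56), ([0.692, -0.312, -0.0], 0.27)]
side spent [([0.526, -0.002, 0.02], 0.69), ([0.625, 0.192, -0.001], 0.57), ([0.379, 0.143, 0.001], 0.55)]
side fresh [([0.444, 0.318, 0.002], 0.6)]
side tray [([0.459, -0.311, -0.001], 0.65)]
side reagent [([0.703, 0.35, -0.002], 0.94)]
side wash_bottle [([0.691, -0.312, -0.002], 0.69)]
side magnifier [([0.607, 0.485, 0.0], 0.81)]
```

```bash
python3 -c "import cell;print([k for k in dir(cell) if 'over' in k or not k.startswith('_')], getattr(cell,'finger_overhang',None))"
```

```text
['IKError', 'boxes_of', 'finger_overhang', 'hand_in', 'mark_of', 'observe', 'read_camera', 'trace'] 0.0655
```

View pics/scene0.png

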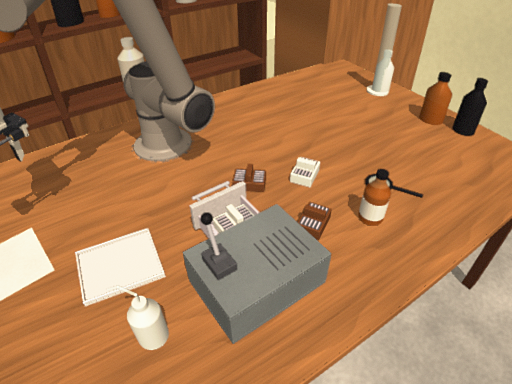

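View pics/side0.png

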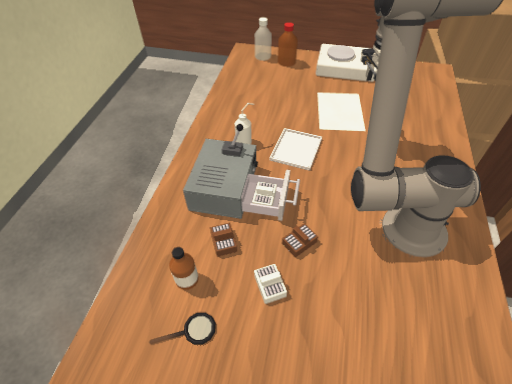

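The scene view shows the white fresh cartridge at about (305,172), with two brown look-alikes at (250,178) and (315,215). The tray is at (120,265) and the lever ball at (206,218). In the side view the spent cartridge sits in the open drawer at (264,192).

Run:
```python
from h import *
for n in("scene","side"):
    p=read_camera(n)
    m=trace(p,"tray")[0]["pixels"]
    c=max(cv2.findContours(m.astype("uint8"),0,1)[0],key=cv2.contourArea)[:,0]
    W=np.array([ray(p,u,0.016)[:2] for u in c]).astype("float32")*1000
    print("tray",cv2.minAreaRect(W),W.mean(0))
print(tool([0.52,-0.003,0.30]))
```

```text
tray ((465.8358154296875, -315.50244140625), (201.17959594726562, 183.4170684814453), 82.76972961425781) [ 478.39194 -322.21658]
tray ((458.63702392578125, -303.0005798339844), (220.02880859375, 174.51612854003906), 82.52572631835938) [ 458.3095  -300.47134]
[ 479.  -322.7   -7.8]
```

arm_command(series=[{"x": 479,"y": -323,"z": -8,"rz": 21},{"x": 479,"y": -323,"z": -8,"rz": 21},{"x": 479,"y": -323,"z": -8,"rz": 21},{"x": 479,"y": -323,"z": -8,"rz": 21},{"x": 479,"y": -323,"z": -8,"rz": 21},{"x": 479,"y": -323,"z": -8,"rz": 21},{"x": 479,"y": -323,"z": -8,"rz": 21},{"x": 479,"y": -323,"z": -8,"rz": 21},{"x": 479,"y": -323,"z": -8,"rz": 21},{"x": 479,"y": -323,"z": -8,"rz": 21},{"x": 479,"y": -323,"z": -8,"rz": 21},{"x": 479,"y": -323,"z": -8,"rz": 21},{"x": 479,"y": -323,"z": -8,"rz": 21},{"x": 479,"y": -323,"z": -8,"rz": 21},{"x": 479,"y": -323,"z": -8,"rz": 21},{"x": 479,"y": -323,"z": -8,"rz": 21}], hand=50)

```text
invalid input
```

Run:
```python
from h import *
st(); p=read_camera("wrist"); cv2.imwrite("pics/w1.png",p["pixels"])
for q in("drawer_floor","drawer_handle","spent","vent_lever_tip"):
    print(q,[(np.round(d["point"],3).tolist(),round(d["confidence"],2)) for d in mark_of(p,q)][:3])
```

```text
{'time': 1.3, 'qpos': [-1.323, 0.342, 1.524, -0.0, 1.275, -0.146], 'tool_pos': [0.201, -0.485, 0.292], 'tool_rot': [3.141, 0.0, 0.394], 'contact_force': [-0.925, 1.241, 0.439], 'opening': 0.092, 'grip_force': 0.0}
drawer_floor []
drawer_handle []
spent []
vent_lever_tip []
```

View pics/w1.png

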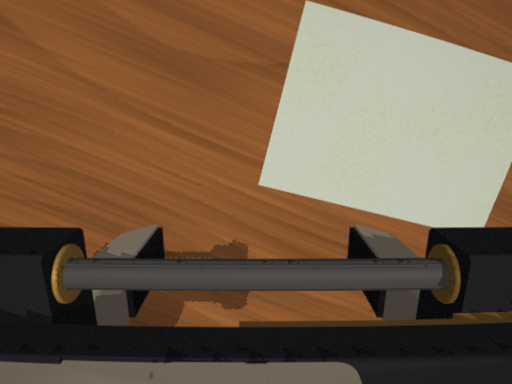

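The call was refused and the arm hasn't moved; the view shows only the paper on the bench. I'll retry with all six keys in each row.

arm_command(series=[{"x": 40,"y": -27,"z": -1,"rx": 0,"ry": 0,"rz": 2}])

```text
time: 1.65
tool_pos: [0.2265, -0.4473, 0.2928]
tool_rot: [3.14, 0.001, 0.354]
contact_force: [1.9, 0.1, 0.3]
opening: 0.0919
grip_force: 0.0
```

arm_command(series=[{"x": 428,"y": -311,"z": -7,"rx": 0,"ry": 0,"rz": 19},{"x": 428,"y": -311,"z": -7,"rx": 0,"ry": 0,"rz": 19},{"x": 428,"y": -311,"z": -7,"rx": 0,"ry": 0,"rz": 19},{"x": 428,"y": -311,"z": -7,"rx": 0,"ry": 0,"rz": 19},{"x": 428,"y": -311,"z": -7,"rx": 0,"ry": 0,"rz": 19},{"x": 428,"y": -311,"z": -7,"rx": 0,"ry": 0,"rz": 19},{"x": 428,"y": -311,"z": -7,"rx": 0,"ry": 0,"rz": 19},{"x": 428,"y": -311,"z": -7,"rx": 0,"ry": 0,"rz": 19},{"x": 428,"y": -311,"z": -7,"rx": 0,"ry": 0,"rz": 19},{"x": 428,"y": -311,"z": -7,"rx": 0,"ry": 0,"rz": 19},{"x": 428,"y": -311,"z": -7,"rx": 0,"ry": 0,"rz": 19},{"x": 428,"y": -311,"z": -7,"rx": 0,"ry": 0,"rz": 19},{"x": 428,"y": -311,"z": -7,"rx": 0,"ry": 0,"rz": 19},{"x": 428,"y": -311,"z": -7,"rx": 0,"ry": 0,"rz": 19}], hand=50)

```text
time: 3.05
tool_pos: [0.5191, -0.0037, 0.3001]
tool_rot: [3.141, 0.001, 0.027]
contact_force: [0.4, -0.1, 1.0]
opening: 0.0499
grip_force: 0.0
```

Run:
```python
from h import *
st(); p=read_camera("wrist"); cv2.imwrite("pics/w2.png",p["pixels"])
for q in("drawer_floor","drawer_handle","spent","vent_lever_tip"):
    print(q,[(np.round(d["point"],3).tolist(),round(d["confidence"],2)) for d in mark_of(p,q)][:3])
```

```text
{'time': 3.05, 'qpos': [-0.155, 0.325, 1.526, -0.0, 1.291, 1.39], 'tool_pos': [0.519, -0.004, 0.3], 'tool_rot': [3.141, 0.001, 0.027], 'contact_force': [0.449, -0.074, 1.042], 'opening': 0.05, 'grip_force': 0.0}
drawer_floor []
drawer_handle []
spent [([0.626, 0.193, 0.001], 0.93), ([0.529, -0.004, 0.022], 0.8)]
vent_lever_tip []
```

View pics/w2.png

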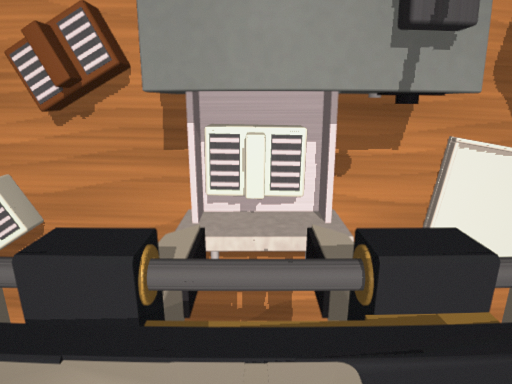

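The wrist view shows the spent rib at about (255,166), parallel to the drawer walls and well clear of the roof edge. Next I'll get its rib position.

Run:
```python
from h import *
p=read_camera("wrist")
for uv in[(255.5,134),(255.5,197),(247,165),(265,165)]: print(uv,ray(p,uv,0.084).round(4))
for uv in[(207,127),(305,127),(206,194),(304,196)]: print("body",uv,ray(p,uv,0.058).round(4))
for uv in[(143,91),(478,91)]: print("roof edge",ray(p,uv,0.115).round(4))
for uv in[(191,160),(334,160)]: print("walls",ray(p,uv,0.061).round(4))
print(tool([0.528,-0.003,0.14]))
```

```text
(255.5, 134) [ 0.56   -0.0028  0.084 ]
(255.5, 197) [ 0.5017 -0.0043  0.084 ]
(247, 165) [0.5318 0.0042 0.084 ]
(265, 165) [ 0.5322 -0.0122  0.084 ]
body (207, 127) [0.563 0.044 0.058]
body (305, 127) [ 0.5655 -0.0502  0.058 ]
body (206, 194) [0.4962 0.0456 0.058 ]
body (304, 196) [ 0.4967 -0.0535  0.058 ]
roof edge [0.5944 0.0862 0.115 ]
roof edge [ 0.6028 -0.179   0.115 ]
walls [0.5311 0.0595 0.061 ]
walls [ 0.5347 -0.0802  0.061 ]
[  8.6  -0.5 160.4]
```

arm_command(series=[{"x": 11,"y": 0,"z": 40,"rx": 0,"ry": 0,"rz": 0},{"x": 11,"y": 0,"z": 80,"rx": 0,"ry": 0,"rz": 0},{"x": 11,"y": 0,"z": 120,"rx": 0,"ry": 0,"rz": 0},{"x": 11,"y": 0,"z": 150,"rx": 0,"ry": 0,"rz": 0},{"x": 11,"y": 0,"z": 165,"rx": 0,"ry": 0,"rz": 0},{"x": 11,"y": 0,"z": 173,"rx": 0,"ry": 0,"rz": 0},{"x": 11,"y": 0,"z": 173,"rx": 0,"ry": 0,"rz": 0},{"x": 11,"y": 0,"z": 173,"rx": 0,"ry": 0,"rz": 0}])

```text
time: 4.15
tool_pos: [0.5311, -0.003, 0.1281]
tool_rot: [3.141, -0.002, 0.027]
contact_force: [-0.4, 0.0, 0.5]
opening: 0.05
grip_force: 0.0
```

arm_command(series=[{"x": 0,"y": 0,"z": 0,"rx": 0,"ry": 0,"rz": 0},{"x": 0,"y": 0,"z": 0,"rx": 0,"ry": 0,"rz": 0},{"x": 0,"y": 0,"z": 0,"rx": 0,"ry": 0,"rz": 0},{"x": 0,"y": 0,"z": 0,"rx": 0,"ry": 0,"rz": 0},{"x": 0,"y": 0,"z": 0,"rx": 0,"ry": 0,"rz": 0},{"x": 0,"y": 0,"z": 0,"rx": 0,"ry": 0,"rz": 0}], hand=5, squeeze=35)

```text
time: 4.75
tool_pos: [0.5306, -0.0027, 0.1275]
tool_rot: [3.141, -0.0, 0.027]
contact_force: [-1.4, -0.1, 1.8]
opening: 0.018
grip_force: 34.9
```

arm_command(series=[{"x": 0,"y": 0,"z": -20,"rx": 0,"ry": 0,"rz": 0},{"x": 0,"y": 0,"z": -50,"rx": 0,"ry": 0,"rz": 0},{"x": 0,"y": 0,"z": -85,"rx": 0,"ry": 0,"rz": 0},{"x": 0,"y": 0,"z": -110,"rx": 0,"ry": 0,"rz": 0},{"x": -5,"y": 20,"z": -112,"rx": 0,"ry": 0,"rz": 0},{"x": -15,"y": 55,"z": -112,"rx": 0,"ry": 0,"rz": 1},{"x": -24,"y": 92,"z": -112,"rx": 0,"ry": 0,"rz": 2},{"x": -33,"y": 129,"z": -112,"rx": 0,"ry": 0,"rz": 3},{"x": -43,"y": 166,"z": -112,"rx": 0,"ry": 0,"rz": 4},{"x": -53,"y": 203,"z": -112,"rx": 0,"ry": 0,"rz": 5},{"x": -62,"y": 240,"z": -112,"rx": 0,"ry": 0,"rz": 7},{"x": -72,"y": 275,"z": -110,"rx": 0,"ry": 0,"rz": 8},{"x": -78,"y": 299,"z": -100,"rx": 0,"ry": 0,"rz": 9},{"x": -80,"y": 307,"z": -80,"rx": 0,"ry": 0,"rz": 9},{"x": -80,"y": 307,"z": -50,"rx": 0,"ry": 0,"rz": 9},{"x": -80,"y": 307,"z": -25,"rx": 0,"ry": 0,"rz": 9},{"x": -80,"y": 307,"z": -5,"rx": 0,"ry": 0,"rz": 9},{"x": -80,"y": 307,"z": 5,"rx": 0,"ry": 0,"rz": 9},{"x": -80,"y": 307,"z": 5,"rx": 0,"ry": 0,"rz": 9}])

```text
time: 6.65
tool_pos: [0.4583, -0.3112, 0.1206]
tool_rot: [-3.14, 0.003, -0.13]
contact_force: [0.0, 0.7, -2.9]
opening: 0.0177
grip_force: 34.9
```

Run:
```python
from h import *
st(); p=read_camera("scene"); w=read_camera("wrist"); cv2.imwrite("pics/c3.png",np.hstack([cv2.resize(p["pixels"][200:330,40:240],(400,260)),cv2.resize(w["pixels"],(347,260))]))
```

```text
{'time': 6.65, 'qpos': [-0.735, 0.586, 1.651, -0.0, 0.907, 0.966], 'tool_pos': [0.458, -0.311, 0.121], 'tool_rot': [-3.14, 0.003, -0.13], 'contact_force': [0.041, 0.667, -2.855], 'opening': 0.018, 'grip_force': 34.912}
```

View pics/c3.png

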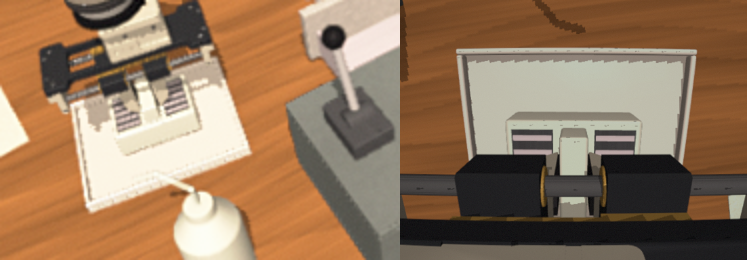

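The cartridge hangs level and centred over the tray, about 10 mm up. Lowering it now.

arm_command(series=[{"x": 0,"y": 0,"z": 5,"rx": 0,"ry": 0,"rz": 0},{"x": 0,"y": 0,"z": 9,"rx": 0,"ry": 0,"rz": 0},{"x": 0,"y": 0,"z": 11,"rx": 0,"ry": 0,"rz": 0},{"x": 0,"y": 0,"z": 12,"rx": 0,"ry": 0,"rz": 0},{"x": 0,"y": 0,"z": 12,"rx": 0,"ry": 0,"rz": 0}])

```text
time: 7.25
tool_pos: [0.459, -0.3118, 0.1105]
tool_rot: [3.141, -0.0, -0.13]
contact_force: [-0.5, 0.9, -0.8]
opening: 0.0177
grip_force: 34.9
```

arm_command(series=[{"x": 0,"y": 0,"z": 0,"rx": 0,"ry": 0,"rz": 0},{"x": 0,"y": 0,"z": 0,"rx": 0,"ry": 0,"rz": 0},{"x": 0,"y": 0,"z": 0,"rx": 0,"ry": 0,"rz": 0},{"x": 0,"y": 0,"z": -15,"rx": 0,"ry": 0,"rz": 0},{"x": 0,"y": 0,"z": -50,"rx": 0,"ry": 0,"rz": 0},{"x": 0,"y": 0,"z": -100,"rx": 0,"ry": 0,"rz": 0},{"x": 0,"y": 0,"z": -150,"rx": 0,"ry": 0,"rz": 0},{"x": 0,"y": 0,"z": -190,"rx": 0,"ry": 0,"rz": 0}], hand=50)

```text
time: 8.05
tool_pos: [0.4591, -0.3119, 0.3035]
tool_rot: [3.14, -0.003, -0.13]
contact_force: [0.1, -0.9, 0.0]
opening: 0.0499
grip_force: 0.0
```

Run:
```python
from h import *
st(); 
for n in("wrist","side"):
    p=read_camera(n); print([(np.round(d["point"],3).tolist(),round(d["confidence"],2)) for d in mark_of(p,"spent")])
print(tool([0.435,0.315,0.30]))
```

```text
{'time': 8.05, 'qpos': [-0.735, 0.388, 1.423, -0.0, 1.327, 0.966], 'tool_pos': [0.459, -0.312, 0.304], 'tool_rot': [3.14, -0.003, -0.13], 'contact_force': [0.102, -0.922, 0.041], 'opening': 0.05, 'grip_force': 0.0}
[([0.459, -0.311, 0.003], 0.9)]
[([0.375, 0.14, 0.005], 0.93), ([0.624, 0.193, -0.002], 0.61), ([0.455, -0.308, 0.004], 0.55)]
[-105.  -618.5    0. ]
```

arm_command(series=[{"x": -105,"y": -618,"z": 0,"rx": 0,"ry": 0,"rz": -7},{"x": -105,"y": -618,"z": 0,"rx": 0,"ry": 0,"rz": -7},{"x": -105,"y": -618,"z": 0,"rx": 0,"ry": 0,"rz": -7},{"x": -105,"y": -618,"z": 0,"rx": 0,"ry": 0,"rz": -7},{"x": -105,"y": -618,"z": 0,"rx": 0,"ry": 0,"rz": -7},{"x": -105,"y": -618,"z": 0,"rx": 0,"ry": 0,"rz": -7},{"x": -105,"y": -618,"z": 0,"rx": 0,"ry": 0,"rz": -7},{"x": -105,"y": -618,"z": 0,"rx": 0,"ry": 0,"rz": -7},{"x": -105,"y": -618,"z": 0,"rx": 0,"ry": 0,"rz": -7},{"x": -105,"y": -618,"z": 0,"rx": 0,"ry": 0,"rz": -7},{"x": -105,"y": -618,"z": 0,"rx": 0,"ry": 0,"rz": -7},{"x": -105,"y": -618,"z": 0,"rx": 0,"ry": 0,"rz": -7},{"x": -105,"y": -618,"z": 0,"rx": 0,"ry": 0,"rz": -7},{"x": -105,"y": -618,"z": 0,"rx": 0,"ry": 0,"rz": -7},{"x": -105,"y": -618,"z": 0,"rx": 0,"ry": 0,"rz": -7},{"x": -105,"y": -618,"z": 0,"rx": 0,"ry": 0,"rz": -7}])

```text
time: 9.85
tool_pos: [0.4347, 0.3135, 0.2992]
tool_rot: [3.14, 0.002, -0.008]
contact_force: [-0.2, -0.4, -0.7]
opening: 0.0499
grip_force: 0.0
```

Run:
```python
from h import *
st(); p=read_camera("wrist"); cv2.imwrite("pics/w4.png",p["pixels"])
print([(np.round(d["point"],3).tolist(),round(d["confidence"],2)) for d in mark_of(p,"fresh")])
```

```text
{'time': 9.85, 'qpos': [0.482, 0.358, 1.481, -0.0, 1.305, 2.061], 'tool_pos': [0.435, 0.314, 0.299], 'tool_rot': [3.14, 0.002, -0.008], 'contact_force': [-0.194, -0.429, -0.688], 'opening': 0.05, 'grip_force': 0.0}
[([0.444, 0.313, -0.002], 0.65)]
```

View pics/w4.png

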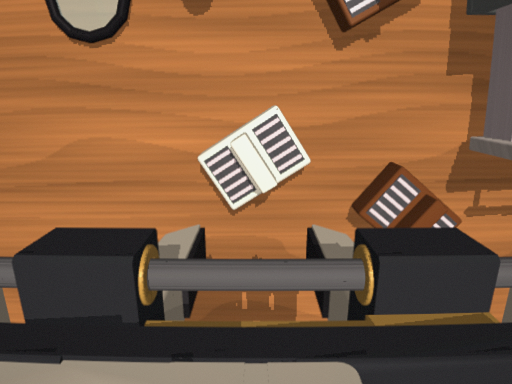

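The wrist view shows the fresh cartridge turned by about 30°: its rib runs from (238,137) to (269,190).

Run:
```python
from h import *
p=read_camera("wrist")
B=np.array([ray(p,u,0.036)[:2] for u in[(277,107),(310,159),(233,210),(199,157)]])
a=ray(p,(238,137),.062)[:2];b=ray(p,(269,190),.062)[:2]
for n,(u,v) in dict(body1=(B[1],B[0]),body2=(B[2],B[3]),rib=(b,a)).items(): d=v-u; print(n,np.linalg.norm(d).round(4),np.arctan2(d[1],d[0]).round(3))
print(B.mean(0).round(4),((a+b)/2).round(4))
```

```text
body1 0.0637 0.579
body2 0.0677 0.527
rib 0.0603 0.513
[0.4448 0.3145] [0.4445 0.3149]
```

arm_command(series=[{"x": 10,"y": -1,"z": 20,"rx": 0,"ry": 0,"rz": -8},{"x": 10,"y": -1,"z": 50,"rx": 0,"ry": 0,"rz": -16},{"x": 10,"y": -1,"z": 80,"rx": 0,"ry": 0,"rz": -24},{"x": 10,"y": -1,"z": 115,"rx": 0,"ry": 0,"rz": -31},{"x": 10,"y": -1,"z": 150,"rx": 0,"ry": 0,"rz": -31},{"x": 10,"y": -1,"z": 175,"rx": 0,"ry": 0,"rz": -31},{"x": 10,"y": -1,"z": 188,"rx": 0,"ry": 0,"rz": -31},{"x": 10,"y": -1,"z": 194,"rx": 0,"ry": 0,"rz": -31},{"x": 10,"y": -1,"z": 194,"rx": 0,"ry": 0,"rz": -31},{"x": 10,"y": -1,"z": 194,"rx": 0,"ry": 0,"rz": -31}])

```text
time: 11.0
tool_pos: [0.4456, 0.3157, 0.1074]
tool_rot: [3.141, -0.002, 0.533]
contact_force: [0.1, 0.3, -0.5]
opening: 0.05
grip_force: 0.0
```

arm_command(series=[{"x": 0,"y": 0,"z": 0,"rx": 0,"ry": 0,"rz": 0},{"x": 0,"y": 0,"z": 0,"rx": 0,"ry": 0,"rz": 0},{"x": 0,"y": 0,"z": 0,"rx": 0,"ry": 0,"rz": 0},{"x": 0,"y": 0,"z": 0,"rx": 0,"ry": 0,"rz": 0},{"x": 0,"y": 0,"z": 0,"rx": 0,"ry": 0,"rz": 0},{"x": 0,"y": 0,"z": 0,"rx": 0,"ry": 0,"rz": 0}], hand=5, squeeze=35)

```text
time: 11.6
tool_pos: [0.4448, 0.3156, 0.1064]
tool_rot: [3.142, -0.0, 0.533]
contact_force: [-0.6, -0.5, 2.3]
opening: 0.0178
grip_force: 34.8
```

arm_command(series=[{"x": 0,"y": 0,"z": -20,"rx": 0,"ry": 0,"rz": 0},{"x": 0,"y": 0,"z": -60,"rx": 0,"ry": 0,"rz": 0},{"x": 0,"y": 0,"z": -100,"rx": 0,"ry": 0,"rz": 0},{"x": 0,"y": 0,"z": -140,"rx": 0,"ry": 0,"rz": 0},{"x": 0,"y": 0,"z": -155,"rx": 0,"ry": 0,"rz": 0},{"x": 0,"y": 0,"z": -155,"rx": 0,"ry": 0,"rz": 0}])

```text
time: 12.2
tool_pos: [0.4455, 0.3159, 0.2633]
tool_rot: [3.141, -0.005, 0.534]
contact_force: [0.9, -0.0, -3.0]
opening: 0.0178
grip_force: 34.8
```

Run:
```python
from h import *
s=st()
for n in("scene","side"):
    p=read_camera(n)
    for q in("drawer_floor","drawer_handle","fresh"): print(n,q,[(np.round(d["point"],3).tolist(),round(d["confidence"],2)) for d in mark_of(p,q)])
print(tool([0.528,-0.010,0.26]))
```

```text
{'time': 12.2, 'qpos': [0.477, 0.403, 1.515, -0.0, 1.22, 1.514], 'tool_pos': [0.445, 0.316, 0.263], 'tool_rot': [3.141, -0.005, 0.534], 'contact_force': [0.858, -0.037, -3.014], 'opening': 0.018, 'grip_force': 34.761}
scene drawer_floor [([0.535, -0.007, 0.026], 0.57)]
scene drawer_handle [([0.42, -0.014, 0.083], 0.9)]
scene fresh [([0.444, 0.315, 0.156], 0.98)]
side drawer_floor [([0.528, -0.01, 0.022], 0.82)]
side drawer_handle []
side fresh [([0.445, 0.316, 0.155], 0.69)]
[-9.360e+01  3.226e+02  2.000e-01]
```

arm_command(series=[{"x": -5,"y": 18,"z": 0,"rx": 0,"ry": 0,"rz": 2},{"x": -15,"y": 53,"z": 0,"rx": 0,"ry": 0,"rz": 5},{"x": -26,"y": 90,"z": 0,"rx": 0,"ry": 0,"rz": 9},{"x": -37,"y": 130,"z": 0,"rx": 0,"ry": 0,"rz": 13},{"x": -48,"y": 170,"z": 0,"rx": 0,"ry": 0,"rz": 17},{"x": -60,"y": 210,"z": 0,"rx": 0,"ry": 0,"rz": 21},{"x": -71,"y": 250,"z": 0,"rx": 0,"ry": 0,"rz": 25},{"x": -82,"y": 288,"z": 0,"rx": 0,"ry": 0,"rz": 28},{"x": -89,"y": 314,"z": 0,"rx": 0,"ry": 0,"rz": 29},{"x": -92,"y": 324,"z": 0,"rx": 0,"ry": 0,"rz": 29},{"x": -92,"y": 324,"z": 0,"rx": 0,"ry": 0,"rz": 29},{"x": -92,"y": 324,"z": 20,"rx": 0,"ry": 0,"rz": 29},{"x": -92,"y": 324,"z": 45,"rx": 0,"ry": 0,"rz": 29},{"x": -92,"y": 324,"z": 60,"rx": 0,"ry": 0,"rz": 29},{"x": -92,"y": 324,"z": 60,"rx": 0,"ry": 0,"rz": 29}])

```text
time: 14.1
tool_pos: [0.5287, -0.0084, 0.199]
tool_rot: [-3.14, 0.005, 0.029]
contact_force: [-0.1, 0.4, -2.9]
opening: 0.0179
grip_force: 34.8
```

Run:
```python
from h import *
st(); a=read_camera("wrist"); b=read_camera("scene")
cv2.imwrite("pics/c5.png",np.hstack([cv2.resize(b["pixels"][160:300,160:340],(386,300)),cv2.resize(a["pixels"],(400,300))]))
```

```text
{'time': 14.1, 'qpos': [-0.161, 0.445, 1.644, 0.0, 1.059, 1.38], 'tool_pos': [0.529, -0.008, 0.199], 'tool_rot': [-3.14, 0.005, 0.029], 'contact_force': [-0.058, 0.357, -2.95], 'opening': 0.018, 'grip_force': 34.761}
```

View pics/c5.png

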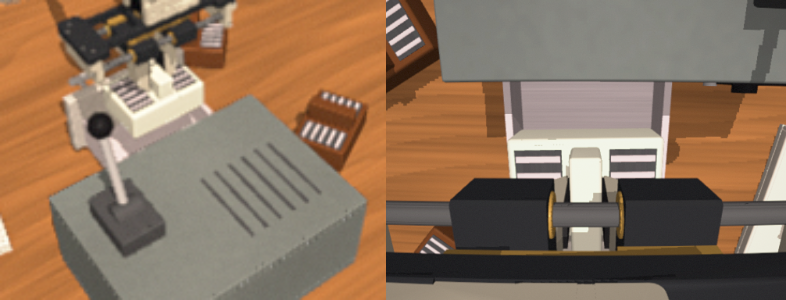

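It is aligned between the drawer walls. Lowering now.

arm_command(series=[{"x": 1,"y": 2,"z": 15,"rx": 0,"ry": 0,"rz": 0},{"x": 1,"y": 2,"z": 32,"rx": 0,"ry": 0,"rz": 0},{"x": 1,"y": 2,"z": 47,"rx": 0,"ry": 0,"rz": 0},{"x": 1,"y": 2,"z": 58,"rx": 0,"ry": 0,"rz": 0},{"x": 1,"y": 2,"z": 66,"rx": 0,"ry": 0,"rz": 0},{"x": 1,"y": 2,"z": 70,"rx": 0,"ry": 0,"rz": 0},{"x": 1,"y": 2,"z": 71,"rx": 0,"ry": 0,"rz": 0},{"x": 1,"y": 2,"z": 71,"rx": 0,"ry": 0,"rz": 0}])

```text
time: 15.0
tool_pos: [0.5317, -0.0122, 0.1306]
tool_rot: [3.141, -0.001, 0.027]
contact_force: [-0.1, 0.5, -2.8]
opening: 0.0182
grip_force: 34.8
```

arm_command(series=[{"x": 0,"y": -1,"z": 1,"rx": 0,"ry": 0,"rz": 0},{"x": 0,"y": -1,"z": 2,"rx": 0,"ry": 0,"rz": 0},{"x": 0,"y": -1,"z": 3,"rx": 0,"ry": 0,"rz": 0},{"x": 0,"y": -1,"z": 3,"rx": 0,"ry": 0,"rz": 0}])

```text
time: 15.4
tool_pos: [0.5321, -0.0112, 0.1283]
tool_rot: [3.141, -0.002, 0.027]
contact_force: [-0.8, 1.6, 5.8]
opening: 0.0178
grip_force: 34.8
```

arm_command(series=[{"x": 0,"y": 0,"z": 0,"rx": 0,"ry": 0,"rz": 0},{"x": 0,"y": 0,"z": 0,"rx": 0,"ry": 0,"rz": 0},{"x": 0,"y": 0,"z": 0,"rx": 0,"ry": 0,"rz": 0},{"x": 0,"y": 0,"z": -15,"rx": 0,"ry": 0,"rz": 0},{"x": 0,"y": 0,"z": -50,"rx": 0,"ry": 0,"rz": 0},{"x": 0,"y": 0,"z": -100,"rx": 0,"ry": 0,"rz": 0},{"x": 0,"y": 0,"z": -130,"rx": 0,"ry": 0,"rz": 0},{"x": -50,"y": 0,"z": -130,"rx": 0,"ry": 0,"rz": 0},{"x": -100,"y": 0,"z": -130,"rx": 0,"ry": 0,"rz": 0},{"x": -100,"y": 0,"z": -130,"rx": 0,"ry": 0,"rz": 0}], hand=50)

```text
time: 16.4
tool_pos: [0.4244, -0.0129, 0.2557]
tool_rot: [-3.14, 0.009, 0.027]
contact_force: [-0.1, 0.1, -0.4]
opening: 0.0503
grip_force: 0.0
```

Run:
```python
from h import *
st(); 
for n in("scene","side","wrist"):
    p=read_camera(n)
    for q in("drawer_floor","drawer_handle","fresh","vent_lever_tip"): print(n,q,[(np.round(d["point"],3).tolist(),round(d["confidence"],2)) for d in mark_of(p,q)])
cv2.imwrite("pics/w6.png",p["pixels"])
```

```text
{'time': 16.4, 'qpos': [-0.211, 0.2, 1.832, -0.001, 1.118, 1.333], 'tool_pos': [0.424, -0.013, 0.256], 'tool_rot': [-3.14, 0.009, 0.027], 'contact_force': [-0.125, 0.107, -0.428], 'opening': 0.05, 'grip_force': 0.0}
scene drawer_floor []
scene drawer_handle [([0.417, -0.012, 0.083], 0.67)]
scene fresh [([0.53, -0.013, 0.024], 0.62)]
scene vent_lever_tip [([0.646, -0.129, 0.232], 0.51)]
side drawer_floor [([0.533, -0.01, 0.019], 0.9)]
side drawer_handle [([0.421, -0.015, 0.082], 0.68)]
side fresh [([0.532, -0.009, 0.027], 0.71)]
side vent_lever_tip [([0.647, -0.13, 0.232], 0.49)]
wrist drawer_floor []
wrist drawer_handle [([0.421, -0.01, 0.081], 0.63)]
wrist fresh [([0.531, -0.013, 0.02], 0.63)]
wrist vent_lever_tip []
```

View pics/w6.png

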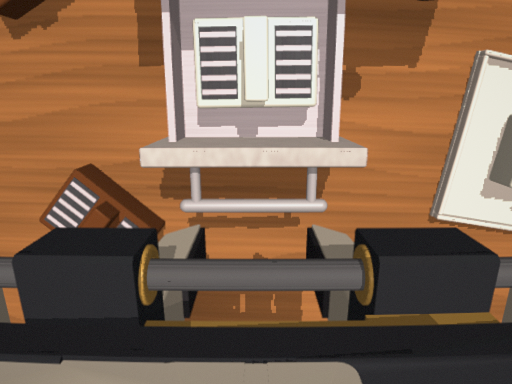

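The fresh cartridge lies flat at (255,62), and the handle bar is at (254,206). I'll close the fingers, come down in front of the handle and push.

arm_command(series=[{"x": -50,"y": 0,"z": 0,"rx": 0,"ry": 0,"rz": 0},{"x": -50,"y": 0,"z": 0,"rx": 0,"ry": 0,"rz": 0},{"x": -50,"y": 0,"z": 40,"rx": 0,"ry": 0,"rz": 0},{"x": -50,"y": 0,"z": 80,"rx": 0,"ry": 0,"rz": 0},{"x": -50,"y": 0,"z": 115,"rx": 0,"ry": 0,"rz": 0},{"x": -50,"y": 0,"z": 128,"rx": 0,"ry": 0,"rz": 0},{"x": -50,"y": 0,"z": 128,"rx": 0,"ry": 0,"rz": 0},{"x": -50,"y": 0,"z": 128,"rx": 0,"ry": 0,"rz": 0}], hand=2, squeeze=5)

```text
time: 17.95
tool_pos: [0.3819, -0.0154, 0.1296]
tool_rot: [3.141, -0.0, 0.027]
contact_force: [0.2, 0.0, -0.1]
opening: 0.0021
grip_force: 0.0
```

arm_command(series=[{"x": 10,"y": 0,"z": 0,"rx": 0,"ry": 0,"rz": 0},{"x": 20,"y": 0,"z": 0,"rx": 0,"ry": 0,"rz": 0},{"x": 27,"y": 0,"z": 0,"rx": 0,"ry": 0,"rz": 0},{"x": 34,"y": 0,"z": 0,"rx": 0,"ry": 0,"rz": 0},{"x": 42,"y": 0,"z": 0,"rx": 0,"ry": 0,"rz": 0},{"x": 51,"y": 0,"z": 0,"rx": 0,"ry": 0,"rz": 0},{"x": 61,"y": 0,"z": 0,"rx": 0,"ry": 0,"rz": 0},{"x": 71,"y": 0,"z": 0,"rx": 0,"ry": 0,"rz": 0},{"x": 81,"y": 0,"z": 0,"rx": 0,"ry": 0,"rz": 0},{"x": 91,"y": 0,"z": 0,"rx": 0,"ry": 0,"rz": 0},{"x": 101,"y": 0,"z": 0,"rx": 0,"ry": 0,"rz": 0},{"x": 110,"y": 0,"z": 0,"rx": 0,"ry": 0,"rz": 0},{"x": 118,"y": 0,"z": 0,"rx": 0,"ry": 0,"rz": 0},{"x": 124,"y": 0,"z": 0,"rx": 0,"ry": 0,"rz": 0},{"x": 128,"y": 0,"z": 0,"rx": 0,"ry": 0,"rz": 0},{"x": 130,"y": 0,"z": 0,"rx": 0,"ry": 0,"rz": 0},{"x": 130,"y": 0,"z": 0,"rx": 0,"ry": 0,"rz": 0}])

```text
time: 19.65
tool_pos: [0.5118, -0.0119, 0.1293]
tool_rot: [3.141, -0.001, 0.027]
contact_force: [-0.4, 0.4, 0.2]
opening: 0.0018
grip_force: 0.0
```

Run:
```python
from h import *
st()
for n in("scene","side","wrist"):
    p=read_camera(n)
    for q in("drawer_handle","fresh"): print(n,q,[(np.round(d["point"],3).tolist(),round(d["confidence"],2)) for d in mark_of(p,q)])
```

```text
{'time': 19.65, 'qpos': [-0.173, 0.512, 1.767, -0.0, 0.861, 1.371], 'tool_pos': [0.512, -0.012, 0.129], 'tool_rot': [3.141, -0.001, 0.027], 'contact_force': [-0.391, 0.376, 0.244], 'opening': 0.002, 'grip_force': 0.0}
scene drawer_handle [([0.529, -0.011, 0.081], 0.94)]
scene fresh []
side drawer_handle [([0.529, -0.012, 0.085], 0.72), ([0.609, 0.483, 0.002], 0.27)]
side fresh [([0.454, -0.312, 0.003], 0.5), ([0.639, -0.007, 0.027], 0.42)]
wrist drawer_handle [([0.53, -0.006, 0.082], 0.83)]
wrist fresh []
```

arm_command(series=[{"x": 4,"y": 0,"z": 0,"rx": 0,"ry": 0,"rz": 0},{"x": 8,"y": 0,"z": 0,"rx": 0,"ry": 0,"rz": 0},{"x": 11,"y": 0,"z": 0,"rx": 0,"ry": 0,"rz": 0},{"x": 14,"y": 0,"z": 0,"rx": 0,"ry": 0,"rz": 0},{"x": 17,"y": 0,"z": 0,"rx": 0,"ry": 0,"rz": 0},{"x": 17,"y": 0,"z": 0,"rx": 0,"ry": 0,"rz": 0}])

```text
time: 20.7
tool_pos: [0.5276, -0.0112, 0.1289]
tool_rot: [-3.141, 0.003, 0.027]
contact_force: [-1.6, 0.2, -1.4]
opening: 0.0016
grip_force: 0.9
```

arm_command(series=[{"x": 2,"y": 0,"z": 0,"rx": 0,"ry": 0,"rz": 0},{"x": 2,"y": 0,"z": 0,"rx": 0,"ry": 0,"rz": 0}])

```text
time: 20.9
tool_pos: [0.53, -0.0112, 0.1289]
tool_rot: [-3.141, 0.002, 0.027]
contact_force: [-5.0, 0.9, 0.6]
opening: 0.0016
grip_force: 2.5
```

arm_command(series=[{"x": 2,"y": 0,"z": 0,"rx": 0,"ry": 0,"rz": 0},{"x": 2,"y": 0,"z": 0,"rx": 0,"ry": 0,"rz": 0}])

```text
time: 21.1
tool_pos: [0.5303, -0.0111, 0.1288]
tool_rot: [-3.141, 0.006, 0.028]
contact_force: [-11.0, -0.4, 6.7]
opening: 0.0021
grip_force: 5.8
```

arm_command(series=[{"x": 1,"y": 0,"z": 0,"rx": 0,"ry": 0,"rz": 0},{"x": 2,"y": 0,"z": 0,"rx": 0,"ry": 0,"rz": 0},{"x": 2,"y": 0,"z": 0,"rx": 0,"ry": 0,"rz": 0}])

```text
time: 21.4
tool_pos: [0.5306, -0.0111, 0.1288]
tool_rot: [-3.141, 0.01, 0.028]
contact_force: [-18.9, -1.7, 11.2]
opening: 0.002
grip_force: 9.3
```

Run:
```python
from h import *
st()
for n in("scene","side","wrist"):
    p=read_camera(n)
    for q in("drawer_handle","vent_lever_tip"): print(n,q,[(np.round(d["point"],3).tolist(),round(d["confidence"],2)) for d in mark_of(p,q)])
cv2.imwrite("pics/w7.png",p["pixels"])
```

```text
{'time': 21.4, 'qpos': [-0.165, 0.544, 1.707, -0.002, 0.901, 1.379], 'tool_pos': [0.531, -0.011, 0.129], 'tool_rot': [-3.141, 0.01, 0.028], 'contact_force': [-18.921, -1.665, 11.153], 'opening': 0.002, 'grip_force': 9.25}
scene drawer_handle [([0.544, -0.011, 0.081], 0.64), ([0.649, -0.13, 0.231], 0.47)]
scene vent_lever_tip [([0.647, -0.129, 0.232], 0.6)]
side drawer_handle [([0.547, -0.012, 0.079], 0.73), ([0.656, -0.009, 0.02], 0.31)]
side vent_lever_tip [([0.647, -0.129, 0.231], 0.48), ([0.7, 0.351, -0.0], 0.17)]
wrist drawer_handle [([0.546, -0.006, 0.08], 0.89)]
wrist vent_lever_tip []
```

View pics/w7.png

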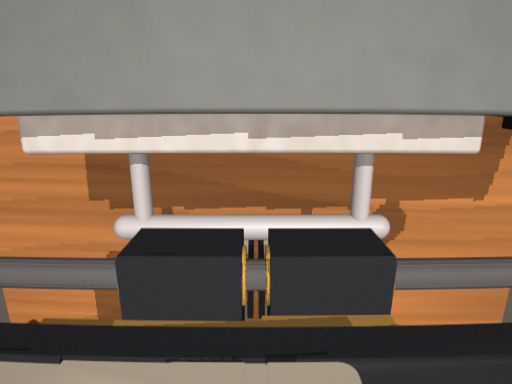

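19 N moves it no further and the handle reads x = 0.546 against 0.548 expected when home. The panel looks flush against the dryer front, so the drawer is home. Next, retreat and go in front of the lever ball.

arm_command(series=[{"x": -15,"y": 0,"z": 0,"rx": 0,"ry": 0,"rz": 0},{"x": -45,"y": 0,"z": 0,"rx": 0,"ry": 0,"rz": 0},{"x": -50,"y": 0,"z": 0,"rx": 0,"ry": 0,"rz": 0},{"x": -50,"y": 0,"z": -50,"rx": 0,"ry": 0,"rz": 0},{"x": -50,"y": 0,"z": -100,"rx": 0,"ry": 0,"rz": 0},{"x": -50,"y": 0,"z": -150,"rx": 0,"ry": 0,"rz": 0},{"x": -20,"y": 40,"z": -152,"rx": 0,"ry": 0,"rz": 0},{"x": 10,"y": 80,"z": -152,"rx": 0,"ry": 0,"rz": 0},{"x": 40,"y": 115,"z": -152,"rx": 0,"ry": 0,"rz": 0},{"x": 55,"y": 122,"z": -152,"rx": 0,"ry": 0,"rz": 0},{"x": 55,"y": 122,"z": -152,"rx": 0,"ry": 0,"rz": 0},{"x": 55,"y": 122,"z": -152,"rx": 0,"ry": 0,"rz": 0}])

```text
time: 23.05
tool_pos: [0.5928, -0.1314, 0.2809]
tool_rot: [-3.141, -0.0, 0.027]
contact_force: [0.2, 1.0, -0.2]
opening: 0.0024
grip_force: 0.0
```

Run:
```python
from h import *
st()
for n in("scene","side","wrist"):
    p=read_camera(n)
    for q in("drawer_handle","vent_lever_tip"): print(n,q,[(np.round(d["point"],3).tolist(),round(d["confidence"],2)) for d in mark_of(p,q)])
```

```text
{'time': 23.05, 'qpos': [-0.344, 0.503, 1.302, 0.0, 1.337, 1.199], 'tool_pos': [0.593, -0.131, 0.281], 'tool_rot': [-3.141, -0.0, 0.027], 'contact_force': [0.178, 0.99, -0.212], 'opening': 0.002, 'grip_force': 0.0}
scene drawer_handle [([0.548, -0.008, 0.082], 0.47)]
scene vent_lever_tip [([0.649, -0.131, 0.233], 0.61)]
side drawer_handle [([0.548, -0.008, 0.078], 0.63), ([0.691, -0.311, -0.002], 0.23)]
side vent_lever_tip [([0.646, -0.131, 0.229], 0.59)]
wrist drawer_handle [([0.546, -0.004, 0.079], 0.69)]
wrist vent_lever_tip [([0.65, -0.13, 0.23], 0.74)]
```

arm_command(series=[{"x": 15,"y": 0,"z": 0,"rx": 0,"ry": 0,"rz": 0},{"x": 27,"y": 0,"z": 0,"rx": 0,"ry": 0,"rz": 0},{"x": 33,"y": 0,"z": 0,"rx": 0,"ry": 0,"rz": 0},{"x": 39,"y": 0,"z": 0,"rx": 0,"ry": 0,"rz": 0},{"x": 45,"y": 0,"z": 0,"rx": 0,"ry": 0,"rz": 0},{"x": 51,"y": 0,"z": 0,"rx": 0,"ry": 0,"rz": 0},{"x": 56,"y": 0,"z": 0,"rx": 0,"ry": 0,"rz": 0},{"x": 60,"y": 0,"z": 0,"rx": 0,"ry": 0,"rz": 0},{"x": 62,"y": 0,"z": 0,"rx": 0,"ry": 0,"rz": 0},{"x": 62,"y": 0,"z": 0,"rx": 0,"ry": 0,"rz": 0}])

```text
time: 24.5
tool_pos: [0.6549, -0.1299, 0.281]
tool_rot: [3.142, -0.0, 0.027]
contact_force: [0.6, -0.5, -0.8]
opening: 0.002
grip_force: 0.0
```

arm_command(series=[{"x": -10,"y": 0,"z": 0,"rx": 0,"ry": 0,"rz": 0},{"x": -40,"y": 0,"z": 0,"rx": 0,"ry": 0,"rz": 0},{"x": -80,"y": 0,"z": 0,"rx": 0,"ry": 0,"rz": 0},{"x": -80,"y": 0,"z": 0,"rx": 0,"ry": 0,"rz": 0}])

```text
time: 24.9
tool_pos: [0.57, -0.1314, 0.2803]
tool_rot: [-3.14, 0.006, 0.027]
contact_force: [0.7, -0.8, 0.4]
opening: 0.0021
grip_force: 0.0
```

Run:
```python
from h import *
st()
for n in("scene","side","wrist","scene","side","wrist"):
    p=read_camera(n)
    for q in("vent_lever_tip","dryer"): print(n,q,[(np.round(d["point"],4).tolist(),round(d["confidence"],2)) for d in mark_of(p,q)][:1])
    if n!="wrist":
        # predicted ball pixel at joint offsets from upright
        for a in(-.12,0,.12): print(a,proj(p,[.679+.1*np.sin(a),-.1325,.137+.1*np.cos(a)]).round(1))
        cv2.imwrite(f"pics/{n}8.png",p["pixels"])
a=cv2.imread("pics/scene8.png")[180:320,150:340];b=cv2.imread("pics/side8.png")[100:240,180:370]
cv2.imwrite("pics/c8.png",np.hstack([cv2.resize(x,(399,294),interpolation=2) for x in(a,b)]))
```

```text
{'time': 24.9, 'qpos': [-0.357, 0.464, 1.367, -0.001, 1.317, 1.187], 'tool_pos': [0.57, -0.131, 0.28], 'tool_rot': [-3.14, 0.006, 0.027], 'contact_force': [0.654, -0.764, 0.437], 'opening': 0.002, 'grip_force': 0.0}
scene vent_lever_tip [([0.6789, -0.1273, 0.2345], 0.73)]
scene dryer [([0.7004, -0.0482, 0.0033], 0.55)]
-0.12 [210.6 222.8]
0 [213.4 226.3]
0.12 [216.5 230.3]
side vent_lever_tip [([0.6786, -0.13, 0.235], 0.47)]
side dryer [([0.6978, -0.0425, 0.0016], 0.77)]
-0.12 [233.7 124.8]
0 [230.3 124.1]
0.12 [227.  123.8]
wrist vent_lever_tip [([0.6783, -0.1315, 0.2347], 0.86)]
wrist dryer [([0.6941, -0.0447, -0.0031], 0.9)]
scene vent_lever_tip [([0.6799, -0.132, 0.2333], 0.77)]
scene dryer [([0.7005, -0.0481, 0.0046], 0.87)]
-0.12 [210.6 222.8]
0 [213.4 226.3]
0.12 [216.5 230.3]
side vent_lever_tip [([0.6806, -0.128, 0.2378], 0.6)]
side dryer [([0.6934, -0.0448, 0.001], 0.59)]
-0.12 [233.7 124.8]
0 [230.3 124.1]
0.12 [227.  123.8]
wrist vent_lever_tip [([0.6764, -0.1297, 0.2365], 0.55)]
wrist dryer [([0.6959, -0.045, -0.0037], 0.86)]
```

View pics/c8.png

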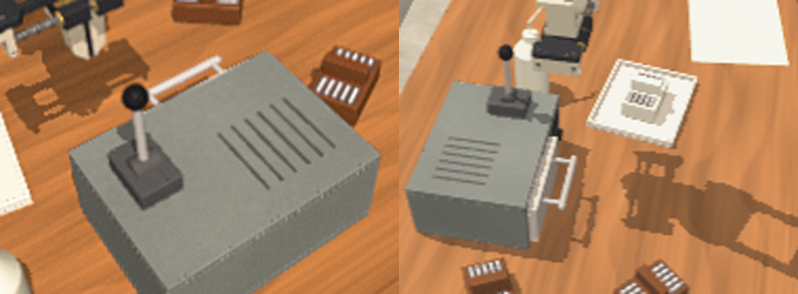

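The ball averages x = 0.679, which matches the hinge. The lever is upright, the drawer is flush and the used cartridge lies in the tray, so I'm handing in.

```bash
python3 -c "
from cell import *
print(hand_in())"
```

```text
the job is handed in; nothing more can be done
None
```

I handed the job in: the used cartridge is in the tray, the fresh one is in the drawer, the drawer is pushed home and the lever is upright by my camera measurements; no verdict came back.

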